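# Hang the blue pressure-roller unit on the sprung balancer hook

## Robot

A 6-joint arm with a two-finger parallel gripper is mounted at the origin on the work surface. World frame = base frame: x ahead of the robot, y to its left, z up, the work surface at z = 0. Lengths are in mm, angles in rad, forces in N, time in s.
With the tool pointing down it reaches from about 350 to 875 mm from the base axis. Payload 4.2 kg.
Tool frame: the origin (TCP) lies at the very end of the fingers, on their centre line; the grasp point (between the pads) lies 19 mm behind it; z points along the fingers, y is the line along which they close (so a half turn about z gives the same grasp; the last joint's range is limited). The gripper opens to 85 mm and grips with 20 to 120 N. Pads are 22 mm wide; open, the fingers measure 114 mm over their backs; the gripper's body (76 mm by 85 mm) begins 54 mm behind the grasp point. The pads swing forward as they close: fully open they stand 13 mm farther back than shut.
Start: joints at [-0.943, 0.385, 0.008, 0, -1.194, -0.259], TCP at [225.324, -582.948, 231.312] pointing down, gripper open.
Joint ranges: [-3.14, 3.14], [-1.21, 2.06], [-1.07, 1.41], [-3.16, 2.05], [-2.99, -0.16], [-3.1, 3.1]. Speed limits (rad/s): [2.79, 2.79, 3.14, 3.14, 3.14, 3.14].

## Interface

Orientations are given as a unit quaternion [w, x, y, z].
In Python, from bench import env gives the robot as it stands.
- The arm moves only by the tool jog_arm, never from a script. Its argument "commands" is text: rows parted by semicolons, each of 6 numbers parted by spaces: the shift along the tool's x, y, z as a fraction of full scale, then the turn, a rotation vector about the tool's x, y, z as a fraction of full scale. A call has 1 to 12 rows; each row shifts and turns the commanded pose from where the row before left it, along the tool's axes as they then stand; what a row does not reach is not made up. Full scale, the value 1, is 0.3 m for a shift and 90 degrees for a turn. A row lasts 1/8 s, in which the tool goes at most 62.5 mm and 10.7 degrees, less where a joint would pass 70% of its speed; a pose out of reach is approached as far as the arm can. A call with a number of a shift or a turn outside -1 to 1 is refused whole. A call with a gripper value outside its range is refused whole. "gripper" is the opening, from 0 (shut) to 1 (fully open), set as the call begins (left out, the last holds). The fingers move at their own pace and stop on an object; "grip_force" is the grip in N (left out, the last holds). Time passes only in rows, so rows that do not move let the fingers close. It gives the time, the measured TCP pose, the force, the opening and the grip force at its end, in the units of the state.
- env.state(): the state, without advancing time (a new reading comes with each control period).
- env.capture(name): name is "side" or "top" or "wrist"; returns a dict with "pixels" (420x560x3 uint8, red, green, blue), "z_map" (420x560 float32, mm along the optical axis (not along the pixel's ray), 0 where there is no reading), "mtx" (3x3 intrinsics, pixels), "rvec" (rotation vector, rad) and "tvec" (3), from world to camera coordinates, as OpenCV has them; the wrist camera has in their place "hand_eye" (4x4, takes a point from camera to tool coordinates, whose origin is the TCP and whose axes are the flange's). Camera axes: x right, y down, z forward; pixel columns grow to the right and rows downward; lengths in mm; the calibration is good to about 2 mm. A picture is of the moment at which its call begins: read the wrist's pose just before it.
- env.finish_job(): hands the job in; it is judged then, once.
Trained networks look in a picture, given as the dict that the camera call returned (one of the last four; its "shot" number tells which), for a name from the list of things; names that differ only in an ending like _2 or _b are one class to them, and where a whole thing is asked for, a point or a joint stands for the part that bears it (a point fixed in the world has none). Each returns a list of dicts, best first, with "confidence" (0 to 1); they miss things now and then, are a little off and sometimes report something else, mostly with a low value. They report only what shows in the picture. A call takes as long as a camera call. They do not tell look-alikes from the thing itself.
- env.boxes_of(query, picture): "rect" ([left, top, right, bottom] in pixels, round what is visible of it).
- env.silhouettes(query, picture): "pixels" (420x560 bool, what is visible of it) and "rect" ([left, top, right, bottom] in pixels, round what is visible of it).
- env.spot_point(query, picture): "centre" ([row, column] in pixels: a listed point, or the origin of a listed thing).
The state is a dict: "time_s": time; "q": joint angles; "joint_velocities": joint speeds; "joint_efforts": joint torques, N m; "tcp_pos": TCP position; "ee_rot": TCP orientation; "ft_force": force on the tool from outside, world axes, zero at the start; "moment": the same for the moment, N m; "width": opening from 0.0 (shut) to 1.0 (fully open); "grasp_force": force on a finger pad.
Only numpy, scipy, OpenCV 4.12 (cv2) and the standard library are available. Lean on these libraries where they do the work, as an engineer would, in place of code of your own. Each camera call takes 0.05 s, during which the arm holds its last target. There are 200 camera calls.

## Task

Slide the lock bar fully open on the stand that holds the blue-roller unit; then, pressing in the orange cup, pull the balancer's sprung hook down, bring it sideways through the unit's brass bail while the unit still sits in its stand, and ease it up gently so that the unit hangs still from the hook with the hook back at the top of its travel. Move the unit with the hook only (gripper off the unit), never let the hook fly back up, and leave the red-roller unit, its lock bar and everything loose on the bench where they are.

Things in the scene. Friction and masses are not known exactly. Their poses are not given: they have to be found in the camera images.
- bail_a (a point): BLUE-roller unit (loose, 0.4 to 0.65 kg): inside top of its brass wire bail, 116 mm above the table when seated; centre of mass straight below. Axes: x along the unit to its roller, y the way the hook passes through, z up. Bail: inverted V of 7 mm wire over the bar, legs 70 mm apart along x, 33 mm up, then 45 degree slopes to the peak; opening 64 mm high on the centre line, 63 mm wide.
- foot_a (a point): underside of the same unit's bar, straight below the bail's top (86 mm). Aluminium bar 22 x 22 mm, from x = -100 to +26 mm, then a fork with a blue roller of 56 mm diameter, 44 mm wide, centred at x = 66 mm.
- seat_a (a point): fixed green stand that holds the blue unit: point 30 mm above the table, where the bar rests, straight below bail_a (within 3 mm) while the unit is seated; saddles at x = -88 and +12 mm. Axes as the unit's. Base 220 x 70 mm; cheeks up to 50 mm above the table.
- lock_a (a joint): lock bar of the blue unit's stand, a steel slide over the unit's bar that blocks lifting: 0 = shut, 0.06 m = fully open; slides along the stand's +y, stays where left, about 2 N to push. It clears the unit's bar beyond about 0.03.
- post_a (a point): top of the upright yellow post (16 mm diameter, 48 mm high) on that lock bar: 115 mm above the table, at stand x = -60, y = +62 mm when shut. The steel bar under it (18 mm wide, top at 67 mm above the table, as are the guide cheeks beside it) runs from it 80 mm towards stand -y. Push the post towards stand +y from the side nearer the unit.
- cup (a point): balancer's orange press cup, 60 x 60 mm inside, 70 outside (walls along world x and y), rim 15 mm above the floor; point: middle of the floor, about 315 mm above the table when up. Press down inside it (10 N at the top, 14 N low; sprung up) and push sideways (1.5 N): it carries the hook in x, y, z and never turns. Let go, it rises by itself and stays put sideways.
- boom (a point): the boom that carries cup and hook: steel bar 22 mm wide, from under the cup 315 mm towards +x (away from the robot) to a mast; underside 20 mm below the cup's floor. Point: on its axis, 100 mm beyond the cup's centre.
- hook_seat (a point): top of the middle of the yellow hook's foot. Hook of 8 mm wire: shank straight below the cup's centre, down to 115 mm below the cup floor, then a level foot 45 mm towards world +y, then an upturned tip. This point is 22 mm on +y from the shank, 111 mm below the cup's floor; the foot's underside is 8 mm below it.
- hook_tip (a point): top of the hook's upturned tip: 52 mm on +y from the shank, 18 mm higher than hook_seat.
- lift (a joint): how far the hook is pulled down: 0 = at the top, grows downwards, stop at 0.14 m
- mast (a joint): slide of balancer along its rail in world y, -0.36 to 0.36 m, grows to +y; the cup moves with it
- reach (a joint): slide of the boom, -0.10 to 0.10 m, grows towards the robot (-x); the cup moves with it
- bail_b (a point): the same point of the RED-roller unit, alike in all else, in its own stand: leave alone
- post_b (a point): post top of the red unit's lock bar, placed likewise: leave alone
- lock_b (a joint): lock bar of the red unit's stand: leave shut as found
- spool: loose grey spare roller standing on end, 56 mm diameter, 55 mm high, origin under its centre; leave
- wheel: loose yellow spare wheel lying flat, 60 mm diameter, 40 mm high, origin under its centre; leave
- pulley: green pulley lying flat, 110 mm diameter, 40 mm high, origin under its centre; leave
- hammer: hammer lying on the bench, leave
- wrench: wrench lying on the bench, leave
- redbin: red open bin 120 x 160 x 60 mm, origin under its centre; leave
Not all that is in view belongs to the job. What is shaped like the part that bears bail_a but green is not meant.

How it is judged:
By the outcome, as a careful person would: the job done as asked, in the order asked, and still so for the second after the job is handed in, with the robot touching nothing.
It also fails if it takes over 72 s, if anything falls off the work surface, if the arm or the gripper's body presses on something with over 40 N, if the wrist force passes 120 N, or if a joint passes its speed limit or range.

## Working session

There is one attempt and no reset: what is moved stays moved. The work goes in short steps, Python scripts to look and compute and a tool call to move; the robot and the scene stay as the last step left them, time stands still between calls to the robot, and variables do not carry over. Pictures are saved under pics/ and viewed, at most 10 in all, crops included, and the job is handed in when it is done.

Besides the shell and the picture viewer there is one more tool, called after "Call:" in YAML: its name, and indented under it one key for each argument. jog_arm: Moves the arm, as the interface text tells. Shift numbers are shares of 0.3 m and turn numbers shares of 90 degrees, none past 1 either way. Its arguments: {"type":"object","properties":{"commands":{"type":"string"},"gripper":{"type":"number"},"grip_force":{"type":"number"}},"required":["commands"]}

```bash
ls; mkdir -p pics; cat > h.py <<'E'
import numpy as np, cv2
from bench import env
def world(c,r,col,z=None):
    K=c["mtx"]; R=cv2.Rodrigues(np.array(c["rvec"],float))[0]; t=np.array(c["tvec"],float).ravel()
    d=c["z_map"][int(round(r)),int(round(col))] if z is None else z
    p=np.linalg.inv(K)@np.array([col,r,1.])*d
    return R.T@(p-t)
def onplane(c,r,col,h):
    K=c["mtx"]; R=cv2.Rodrigues(np.array(c["rvec"],float))[0]; t=np.array(c["tvec"],float).ravel()
    o=-R.T@t; v=R.T@np.linalg.inv(K)@np.array([col,r,1.])
    return o+v*(h-o[2])/v[2]
def proj(c,P):
    return cv2.projectPoints(np.array(P,float).reshape(-1,3),np.array(c["rvec"],float),np.array(c["tvec"],float),c["mtx"],None)[0].reshape(-1,2)
E
python3 - <<'E'
from h import *
np.set_printoptions(precision=1,suppress=True)
s=env.state(); print(s)
H=dict(bail_a=116,post_a=115,seat_a=30,cup=315,hook_seat=204,hook_tip=222,boom=315,foot_a=30)
for n in("side","top"):
    c=env.capture(n)
    R=cv2.Rodrigues(np.array(c["rvec"],float))[0]
    print(n,"cam at",-R.T@np.array(c["tvec"],float).ravel(),c["mtx"][0])
    cv2.imwrite(f"pics/{n}1.png",c["pixels"][:,:,::-1])
    np.savez(f"{n}1.npz",**{k:c[k] for k in("pixels","z_map","mtx","rvec","tvec")})
    for q,h in H.items():
        for d in env.spot_point(q,c)[:4]:
            r,k=d["centre"]
            print(n,q,round(d["confidence"],2),np.array([r,k]),onplane(c,r,k,h),world(c,r,k))
E
```

```text
pics
{'time_s': 0.0, 'q': array([-0.9,  0.4,  0. , -0. , -1.2, -0.3]), 'joint_velocities': array([-0.,  0., -0.,  0., -0., -0.]), 'joint_efforts': array([  0. , -39.2,  18.8,   4.2,  -0. ,   0. ]), 'tcp_pos': array([ 225.1, -582.4,  230.2]), 'ee_rot': array([-0. , -0.2,  1. ,  0. ]), 'ft_force': array([ 0.3,  0.2, -0.4]), 'moment': array([-0. ,  0.1, -0. ]), 'grasp_force': 0.0, 'width': 0.998102156764782}
side cam at [282.7 790.8 900.7] [381.5   0.  282.1]
side bail_a 0.8 [174.  283.1] [ 523.2 -272.6  116. ] [ 544.  -364.5   48.1]
side bail_a 0.72 [278.5 217.6] [591.5 213.7 116. ] [590.1 216.3 119.5]
side bail_a 0.71 [201.4 392.9] [ 147.9 -196.4  116. ] [ 132.3 -310.5   25.3]
side bail_a 0.66 [254.3 316.1] [353.7  77.9 116. ] [362.1  -6.4  23.2]
side post_a 0.71 [299.8 240.3] [514.3 264.5 115. ] [513.9 265.3 116.2]
side post_a 0.52 [247.3 208.7] [654.4 112.5 115. ] [699.4  30.3  19.7]
side post_a 0.39 [190.8 302.1] [ 441.4 -193.6  115. ] [ 441.2 -191.8  116.4]
side seat_a 0.97 [200. 286.] [ 505.6 -236.3   30. ] [ 511.  -261.1    9. ]
side cup 0.75 [196.1 284.9] [438.4  85.9 315. ] [ 
[... 1281 characters left out ...]
0.1] [515.5 264.  115. ] [516.2 264.9 111.5]
top seat_a 0.88 [202.8 348.8] [ 514.7 -248.1   30. ] [ 509.7 -244.    56.6]
top cup 0.59 [142.  187.2] [621.3 200.8 315. ] [621.  200.6 315.7]
top hook_seat 0.55 [155.5 187.5] [619.9 225.  204. ] [581.3 195.6 329.4]
top hook_seat 0.2 [240.3 429.6] [ 377.2 -436.3  204. ] [ 396.1 -501.6   11.1]
top hook_tip 0.57 [155.1 175.7] [615.8 253.4 222. ] [582.5 225.1 329.4]
top boom 0.57 [108.8 188.5] [710.3 200.  315. ] [710.9 200.3 313.7]
top foot_a 0.68 [295.9 363.8] [ 225.8 -284.7   30. ] [ 225.1 -289.6    2.6]
top foot_a 0.62 [201.7 347.1] [ 518.2 -242.8   30. ] [ 517.8 -242.5   32.3]
top foot_a 0.59 [142.6 272.7] [714.5  -8.6  30. ] [710.2  -8.9  42.6]
```

View pics/side1.png

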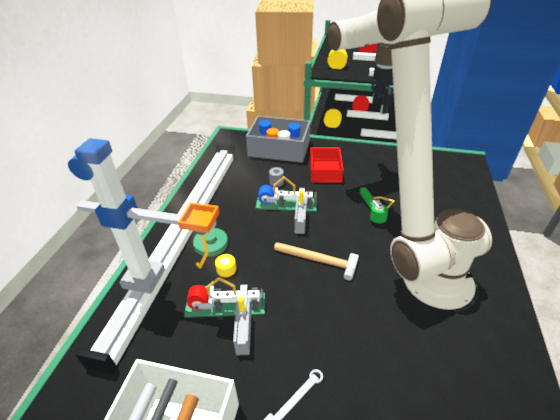

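View pics/top1.png

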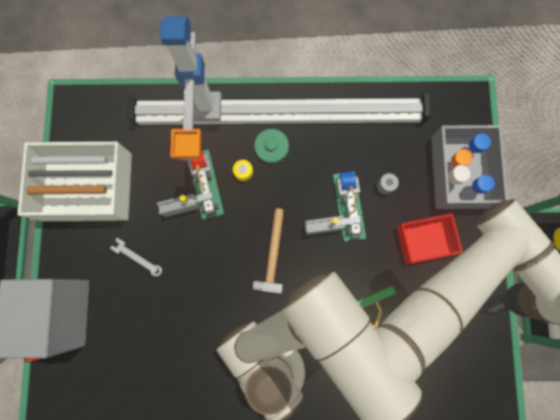

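Both views show the blue-roller unit at top (350,205) with its post at (335,220). The red unit sits at top (203,185), under the cup at (187,142). The green look-alike is near top (375,300). Next I'll refine the geometry from depth.

```bash
python3 - <<'E'
from h import *
np.set_printoptions(precision=1,suppress=True)
for n in("side","top"):
    c=dict(np.load(f"{n}1.npz")); K=c["mtx"];R=cv2.Rodrigues(c["rvec"])[0];t=c["tvec"].ravel()
    r,k=np.mgrid[:420,:560]; z=c["z_map"]
    P=(np.stack([(k-K[0,2])/K[0,0]*z,(r-K[1,2])/K[1,1]*z,z],-1)-t)@R
    hsv=cv2.cvtColor(c["pixels"],cv2.COLOR_RGB2HSV); h,s,v=hsv[...,0].astype(int),hsv[...,1],hsv[...,2]
    def box(m,ctr,rad,lab):
        m=m&(np.hypot(P[...,0]-ctr[0],P[...,1]-ctr[1])<rad)&(z>0)
        if m.sum(): print(n,lab,m.sum(),"mean",P[m].mean(0),"min",P[m].min(0),"max",P[m].max(0))
        return m
    yel=(h>20)&(h<33)&(s>150)&(v>120)
    box(yel&(P[...,2]>105),(446,-193),40,"postA top")
    box(yel&(P[...,2]>105),(514,265),40,"postB top")
    box((h>100)&(h<130)&(s>130)&(P[...,2]>15),(570,-250),60,"roller blue")
    box((P[...,2]>90),(516,-255),40,"bail high")
    m=box((P[...,2]>110)&(P[...,2]<135),(516,-255),40,"bail top")
    m=box((P[...,2]>55)&(P[...,2]<135),(516,-255),45,"bail all")
    q=P[m][:,:2]; 
    if len(q)>5: u=np.linalg.svd(q-q.mean(0))[2][0]; print("yaw",np.degrees(np.arctan2(u[1],u[0])))
    m=(h>65)&(h<90)&(s>80)&(P[...,2]<60)&(np.hypot(P[...,0]-505,P[...,1]+250)<130)&(z>0)
    if n=="top": print("green rect",cv2.minAreaRect(P[m][:,:2].astype(np.float32)))
    box((h>5)&(h<18)&(s>180)&(P[...,2]>290),(620,200),70,"cup")
    box((P[...,2]>300)&(P[...,2]<345),(620,200),45,"cup any")
c=dict(np.load("top1.npz"))["pixels"]; d=dict(np.load("side1.npz"))["pixels"]
a=cv2.resize(c[160:250,295:385],(400,400),interpolation=cv2.INTER_CUBIC); b=cv2.resize(d[160:250,240:330],(400,400),interpolation=cv2.INTER_CUBIC)
cv2.imwrite("pics/crop.png",np.hstack([a,b])[:,:,::-1])
E
```

```text
side postA top 11 mean [ 444.4 -188.3  111.6] min [ 440.2 -193.4  105.2] max [ 448.2 -183.4  115.9]
side postB top 32 mean [514.1 263.5 112.3] min [507.7 254.8 105.2] max [521.8 270.2 117.1]
side roller blue 157 mean [ 579.5 -231.6   55.5] min [ 552.2 -263.    15.1] max [ 605.3 -207.9   70.3]
side bail high 44 mean [ 513.3 -246.9  106. ] min [ 482.9 -257.1   91.4] max [ 542.5 -239.3  124.2]
side bail top 16 mean [ 513.6 -247.1  115.7] min [ 503.8 -252.6  111. ] max [ 525.4 -240.5  124.2]
side bail all 85 mean [ 514.9 -247.2   89.1] min [ 476.1 -259.6   55.3] max [ 560.8 -239.   124.2]
yaw 6.990359511774728
side cup 388 mean [607.2 204.7 322.2] min [576.5 169.1 310.4] max [646.1 242.4 332.8]
side cup any 779 mean [617.2 202.2 319. ] min [576.6 166.6 300.1] max [664.5 242.4 332.8]
top postA top 11 mean [ 445.3 -192.2  112.7] min [ 440.  -196.4  106. ] max [ 450.6 -187.4  117. ]
top postB top 25 mean [515.8 256.5 114.1] min [508.5 250.  106.4] max [522.9 265.1 117.3]
top roller blue 197 mean [ 582.2 -241.5   64. ] min [ 555.8 -263.    48.1] max [ 609.3 -219.4   73.1]
top bail high 62 mean [ 511.5 -253.3  106.4] min [ 483.7 -259.8   90.9] max [ 548.  -246.7  125.4]
top bail top 27 mean [ 516.7 -252.8  116.1] min [ 501.4 -257.4  110. ] max [ 531.6 -248.8  125.4]
top bail all 100 mean [ 515.6 -252.3   90.7] min [ 478.8 -264.7   55.2] max [ 558.8 -236.6  125.4]
yaw -172.5430773716974
green rect ((511.7017517089844, -252.3557891845703), (222.23255920410156, 72.08734130859375), 7.6553120613098145)
top cup 795 mean [615.4 203.4 319.4] min [578.8 166.3 308.9] max [648.8 238.2 334.8]
top cup any 817 mean [618.  202.6 318.5] min [578.8 166.3 300.1] max [664.6 238.2 334.8]
```

View pics/crop.png

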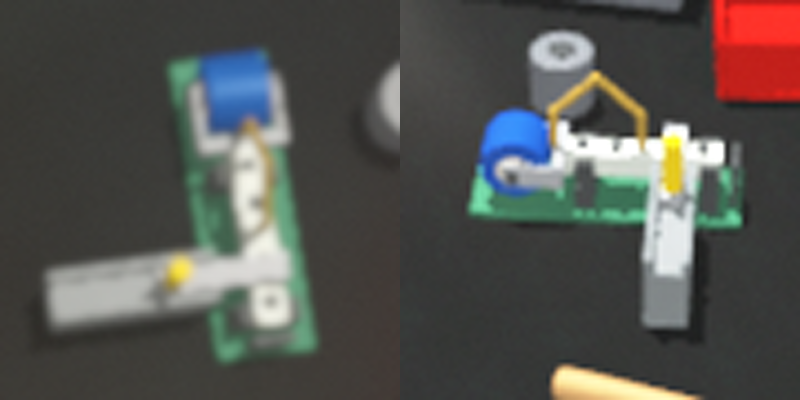

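Call:
jog_arm:
  commands: "0 0 0 0 0 0.086; 0 0 0 0 0 0.086; -0.1125 0.138 0 0 0 0; -0.1125 0.138 0 0 0 0; -0.1125 0.138 0 0 0 0; -0.1125 0.138 0 0 0 0; -0.1125 0.138 0 0 0 0; -0.1125 0.138 0 0 0 0; -0.1125 0.138 0 0 0 0; -0.1125 0.138 0 0 0 0; 0 0 0 0 0 0"
  gripper: 0

```text
time_s: 2.28
tcp_pos: [463.1, -224.3, 231.5]
ee_rot: [0.0, -0.052, 0.999, -0.0]
ft_force: [-0.3, -0.0, -0.4]
width: 0.001
grasp_force: 0.0
```

```bash
cat >> h.py <<'E'
from scipy.spatial.transform import Rotation as Rot
np.set_printoptions(precision=1,suppress=True)
def toolR(s): return Rot.from_quat(np.array(s["ee_rot"])[[1,2,3,0]]).as_matrix()
def show():
    s=env.state(); R=toolR(s)
    print("t",round(s["time_s"],2),"tcp",s["tcp_pos"],"F",s["ft_force"],"w",round(s["width"],2),"yaw_y",round(np.degrees(np.arctan2(R[1,1],R[0,1])),2),"zax",R[:,2].round(3))
    return s
def go(target):
    s=show(); d=toolR(s).T@(np.array(target,float)-s["tcp_pos"]); print("units",(d/300).round(4),"mm",d)
def wristpt(c,s,r,k,z=None):
    d=c["z_map"][int(round(r)),int(round(k))] if z is None else z
    p=c["hand_eye"]@np.r_[np.linalg.inv(c["mtx"])@np.array([k,r,1.])*d,1]
    return toolR(s)@p[:3]+s["tcp_pos"]
E
python3 - <<'E'
from h import *
go((450,-220,85))
s=env.state(); c=env.capture("wrist")
cv2.imwrite("pics/w1.png",c["pixels"][:,:,::-1]); np.savez("w1.npz",**{k:c[k] for k in("pixels","z_map","mtx","hand_eye")},tcp=s["tcp_pos"],rot=s["ee_rot"])
for q in("post_a","bail_a","foot_a"):
    for d in env.spot_point(q,c)[:2]:
        r,k=d["centre"]; print(q,d["confidence"],r,k,wristpt(c,s,r,k))
E
```

```text
t 2.27 tcp [ 463.1 -224.3  231.5] F [-0.3 -0.  -0.4] w 0.0 yaw_y 95.94 zax [ 0. -0. -1.]
units [0.  0.  0.5] mm [ 12.7   5.7 146.5]
bail_a 0.9 261.9 234.0 [ 516.1 -251.1  119.9]
bail_a 0.5 184.5 318.9 [ 448.2 -193.1  116.4]
foot_a 0.61 264.7 236.0 [ 516.3 -249.1  123.9]
foot_a 0.57 225.5 242.2 [ 510.9 -251.2   52.2]
```

Call:
jog_arm:
  commands: "0.04 0.014 0.1 0 0 0; 0 0 0.13 0 0 0; 0 0 0.13 0 0 0; 0 0 0.1 0 0 0; 0 0 0.027 0 0 0; 0 0 0 0 0 0"

```text
time_s: 3.22
tcp_pos: [449.0, -224.5, 85.5]
ee_rot: [-0.0, -0.049, 0.999, -0.0]
ft_force: [-0.2, 0.7, -0.4]
width: 0.002
grasp_force: 0.0
```

```bash
python3 - <<'E'
from h import *
v=np.array([-.13,.991,0])
go(np.array([447,-193,85])+38*v)
E
```

```text
t 3.23 tcp [ 449.  -224.5   85.5] F [-0.2  0.7 -0.4] w 0.0 yaw_y 95.59 zax [-0. -0. -1.]
units [0.  0.2 0. ] mm [ 0.2 69.5  0.5]
```

Call:
jog_arm:
  commands: "0 0.02 0 0 0 0; 0 0.03 0 0 0 0; 0.001 0.03 0 0 0 0; 0.001 0.03 0 0 0 0; 0.001 0.03 0 0 0 0; 0.001 0.03 0 0 0 0; 0.001 0.03 0 0 0 0; 0.001 0.02 0 0 0 0; 0 0.01 0 0 0 0; 0 0 0 0 0 0"

```text
time_s: 4.47
tcp_pos: [441.1, -158.3, 85.4]
ee_rot: [0.0, -0.05, 0.999, -0.002]
ft_force: [2.6, -22.8, -3.1]
width: -0.005
grasp_force: 11.3
```

Call:
jog_arm:
  commands: "0 -0.01 0 0 0 0; 0 -0.05 0 0 0 0; 0 0 -0.1 0 0 0; 0 0 -0.18 0 0 0; 0 0 -0.18 0 0 0; 0 0 -0.18 0 0 0; 0 0 -0.18 0 0 0; 0 0 -0.18 0 0 0; 0 0 0 0 0 0"

```text
time_s: 5.6
tcp_pos: [443.4, -173.6, 389.4]
ee_rot: [0.004, -0.049, 0.999, -0.001]
ft_force: [0.1, -0.2, -0.0]
width: 0.004
grasp_force: 0.0
```

```bash
python3 - <<'E'
from h import *
s=show(); c=env.capture("wrist")
cv2.imwrite("pics/w2.png",c["pixels"][:,:,::-1])
for q in("post_a","bail_a"):
    for d in env.spot_point(q,c)[:3]:
        r,k=d["centre"]; print(q,d["confidence"],r,k,wristpt(c,s,r,k))
t=env.capture("top")
for q,h in(("cup",315),("post_a",115),("bail_a",116)):
    for d in env.spot_point(q,t)[:3]:
        r,k=d["centre"]; print(q,d["confidence"],r,k,world(t,r,k),onplane(t,r,k,h))
go((618,201,345))
E
```

```text
t 5.6 tcp [ 443.4 -173.6  389.4] F [ 0.1 -0.2 -0. ] w 0.0 yaw_y 95.66 zax [ 0. -0. -1.]
post_a 0.76 162.3 309.1 [ 442.3 -134.   115.2]
bail_a 0.7 214.1 208.3 [ 515.7 -248.1  123.4]
bail_a 0.66 296.4 555.0 [586.8 211.  118.6]
cup 0.82 141.4 184.7 [622.3 206.8 316.8] [622.9 207.2 315. ]
cup 0.39 202.5 348.0 [ 400.7 -154.2  637.2] [ 461.7 -202.7  315. ]
post_a 0.59 200.1 179.2 [522.5 281.5  55.3] [510.6 266.5 115. ]
post_a 0.5 218.6 314.6 [ 469.1 -141.2    3.7] [ 452.2 -133.3  115. ]
bail_a 0.98 173.2 197.7 [589.5 211.6 125.2] [591.9 213.5 116. ]
bail_a 0.97 327.7 373.2 [ 128.  -316.7   -6.1] [ 140.2 -292.4  116. ]
bail_a 0.53 203.8 349.8 [ 404.4 -162.2  604.7] [ 495.4 -237.8  116. ]
t 5.95 tcp [ 441.8 -173.1  383.8] F [ 0.2 -0.4  0.1] w 0.0 yaw_y 95.65 zax [-0.  0. -1.]
units [-0.7  1.2  0.1] mm [-212.3  354.9   38.4]
```

View pics/w2.png

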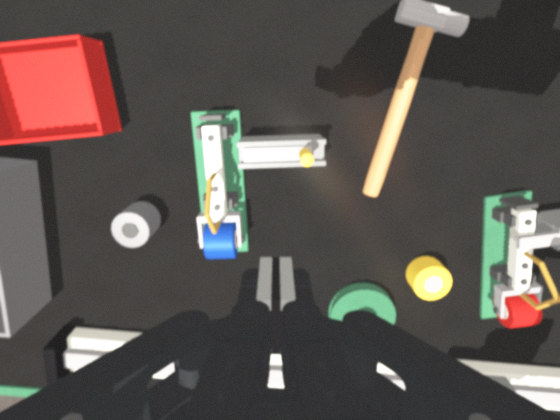

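The view shows the slide clear of the unit's bar: the bar is at (280,152), the post has moved about 59.5 mm, and the unit at (215,190) is undisturbed. Now to the cup.

Call:
jog_arm:
  commands: "0 0 0 0 0 0.063; -0.073 0.156 -0.02 0 0 0; -0.073 0.156 -0.02 0 0 0; -0.073 0.156 0 0 0 0; -0.073 0.156 0 0 0 0; -0.073 0.156 0 0 0 0; -0.073 0.156 0 0 0 0; -0.073 0.156 0 0 0 0; -0.073 0.156 0 0 0 0; 0 0 0 0 0 0; 0 0 0 0 0 0"
  gripper: 0.3

```text
time_s: 7.32
tcp_pos: [617.5, 200.9, 396.2]
ee_rot: [-0.001, 0.0, 1.0, -0.001]
ft_force: [0.2, 0.1, -0.0]
width: 0.299
grasp_force: 0.0
```

```bash
python3 - <<'E'
from h import *
s=show(); c=env.capture("wrist")
cv2.imwrite("pics/w3.png",c["pixels"][:,:,::-1])
for d in env.spot_point("cup",c)[:2]:
    r,k=d["centre"]; print(d["confidence"],r,k,wristpt(c,s,r,k))
K=c["mtx"];r,k=np.mgrid[:420,:560]; z=c["z_map"]
P=np.stack([(k-K[0,2])/K[0,0]*z,(r-K[1,2])/K[1,1]*z,z,np.ones_like(z)],-1)@c["hand_eye"].T
P=P[...,:3]@toolR(s).T+s["tcp_pos"]
hsv=cv2.cvtColor(c["pixels"],cv2.COLOR_RGB2HSV)
m=(hsv[...,0]>5)&(hsv[...,0]<18)&(hsv[...,1]>150)&(P[...,2]>300)&(P[...,2]<345)&(z>0)
print(m.sum(),np.percentile(P[m],[1,5,50,95,99],axis=0))
rim=m&(P[...,2]>326); print("rim",rim.sum(),np.percentile(P[rim],[1,5,50,95,99],axis=0))
fl=m&(P[...,2]<319); print("floor",fl.sum(),np.percentile(P[fl],[1,5,50,95,99],axis=0))
go((616,202,330))
E
```

```text
t 7.33 tcp [617.5 200.9 396.2] F [ 0.2  0.1 -0. ] w 0.3 yaw_y 90.0 zax [-0. -0. -1.]
0.69 211.0 279.5 [615.2 204.  314.9]
11332 [[581.4 170.4 313.7]
 [581.6 174.4 314.3]
 [615.4 206.4 315.7]
 [646.6 236.3 330.7]
 [648.9 238.8 331.3]]
rim 3049 [[581.4 169.7 326.4]
 [581.6 171.  327.4]
 [600.9 209.4 330.1]
 [648.4 238.6 331.2]
 [649.9 239.4 331.6]]
floor 7516 [[581.5 174.6 313.5]
 [591.  177.  314.1]
 [617.6 205.8 315.3]
 [644.9 232.3 316.6]
 [646.6 234.5 318.2]]
t 7.42 tcp [617.3 200.1 397.6] F [0.  0.  0.1] w 0.3 yaw_y 89.93 zax [ 0. -0. -1.]
units [0.  0.  0.2] mm [ 1.3  2.  67.6]
```

View pics/w3.png

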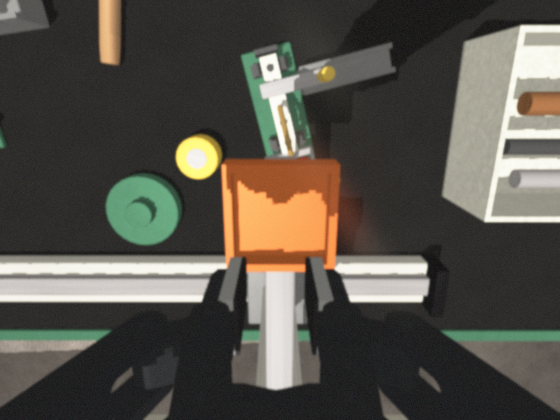

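The cup is centred at (280,215) px, open upward, with the fingers straddling it from above. Its centre is about (615.5, 204.5) and its floor at z≈315. I'll narrow the fingers, enter and press about 10 mm.

Call:
jog_arm:
  commands: "0.006 0.015 0 0 0 0; 0 0 0.12 0 0 0; 0 0 0.1 0 0 0; 0 0 0.04 0 0 0; 0 0 0.02 0 0 0; 0 0 0.02 0 0 0; 0 0 0 0 0 0"
  gripper: 0.2

```text
time_s: 8.3
tcp_pos: [617.7, 205.1, 312.9]
ee_rot: [0.005, 0.0, 1.0, 0.001]
ft_force: [-1.1, -0.9, 8.9]
width: 0.195
grasp_force: 4.9
```

Call:
jog_arm:
  commands: "0 0 0.02 0 0 0; 0 0 0.02 0 0 0; 0 -0.02 0 0 0 0; 0 -0.04 0 0 0 0; 0 -0.06 0 0 0 0; 0 -0.06 0 0 0 0; 0 -0.04 0 0 0 0; 0 0 0 0 0 0"

```text
time_s: 9.3
tcp_pos: [618.3, 138.3, 302.1]
ee_rot: [0.006, 0.0, 1.0, 0.0]
ft_force: [-0.3, -2.1, 10.3]
width: 0.197
grasp_force: 5.3
```

```bash
cat > look.py <<'E'
from h import *
def cup():
    s=show(); c=env.capture("wrist")
    K=c["mtx"];r,k=np.mgrid[:420,:560]; z=c["z_map"]
    P=np.stack([(k-K[0,2])/K[0,0]*z,(r-K[1,2])/K[1,1]*z,z,np.ones_like(z)],-1)@c["hand_eye"].T
    P=P[...,:3]@toolR(s).T+s["tcp_pos"]
    hsv=cv2.cvtColor(c["pixels"],cv2.COLOR_RGB2HSV)
    m=(hsv[...,0]>5)&(hsv[...,0]<18)&(hsv[...,1]>150)&(abs(P[...,2]-s["tcp_pos"][2])<40)&(z>0)
    lo,hi=np.percentile(P[m],[1,99],axis=0)
    print("cup lo",lo,"hi",hi,"mid",(lo+hi)/2,"off from tcp",((lo+hi)/2-s["tcp_pos"])[:2])
    return c,s
if __name__=="__main__": cup()
E
python3 look.py
```

```text
t 9.3 tcp [618.3 138.3 302.1] F [-0.3 -2.1 10.3] w 0.2 yaw_y 89.96 zax [ 0.  0. -1.]
cup lo [584.1 103.9 298.9] hi [651.7 172.1 318.4] mid [617.9 138.  308.6] off from tcp [-0.4 -0.3]
```

Call:
jog_arm:
  commands: "0 -0.04 0 0 0 0; 0 -0.08 0 0 0 0; 0 -0.08 0 0 0 0; 0 -0.08 0 0 0 0; 0 -0.08 0 0 0 0; 0 -0.08 0 0 0 0; 0 -0.08 0 0 0 0; 0 -0.08 0 0 0 0; 0 -0.08 0 0 0 0; 0 -0.08 0 0 0 0; 0 -0.08 0 0 0 0; 0 -0.04 0 0 0 0"

```text
time_s: 10.85
tcp_pos: [618.7, -125.8, 301.8]
ee_rot: [0.007, 0.0, 1.0, -0.001]
ft_force: [1.2, 4.1, 11.0]
width: 0.204
grasp_force: 5.3
```

Call:
jog_arm:
  commands: "0 -0.04 0 0 0 0; 0 -0.08 0 0 0 0; 0 -0.08 0 0 0 0; 0 -0.08 0 0 0 0; 0 -0.08 0 0 0 0; 0 -0.08 0 0 0 0; 0 -0.08 0 0 0 0; 0 -0.08 0 0 0 0; 0 -0.06 0 0 0 0; 0 0 0 0 0 0"

```text
time_s: 12.1
tcp_pos: [617.7, -326.0, 302.2]
ee_rot: [0.006, 0.001, 1.0, -0.004]
ft_force: [1.4, -1.4, 10.2]
width: 0.201
grasp_force: 5.0
```

```bash
python3 look.py
```

```text
t 12.1 tcp [ 617.7 -326.   302.2] F [ 1.4 -1.4 10.2] w 0.2 yaw_y 89.9 zax [ 0. -0. -1.]
cup lo [ 583.3 -354.9  298.9] hi [ 650.9 -286.5  318.3] mid [ 617.1 -320.7  308.6] off from tcp [-0.6  5.3]
```

Call:
jog_arm:
  commands: "0.02 0 0 0 0 0; 0.05 0 0 0 0 0; 0.05 0 0 0 0 0; 0.05 0 0 0 0 0; 0.05 0 0 0 0 0; 0.05 0 0 0 0 0; 0.04 0 0 0 0 0; 0.02 0 0 0 0 0; 0.007 0 0 0 0 0; 0 0 0 0 0 0"

```text
time_s: 13.4
tcp_pos: [516.7, -324.6, 302.1]
ee_rot: [0.006, -0.0, 1.0, -0.004]
ft_force: [0.0, -0.9, 9.8]
width: 0.2
grasp_force: 5.3
```

```bash
python3 - <<'E'
from look import *
c,s=cup()
t=env.capture("top"); sd=env.capture("side")
for p,n in((sd,"side"),(t,"top")):
    for q,h in(("hook_tip",None),("hook_seat",None),("bail_a",116)):
        for d in env.spot_point(q,p)[:2]:
            r,k=d["centre"]; print(n,q,round(d["confidence"],2),r,k,world(p,r,k),onplane(p,r,k,{"hook_tip":210,"hook_seat":192,"bail_a":116}[q]))
cv2.imwrite("pics/s2.png",cv2.resize(sd["pixels"][80:260,200:440],(800,600),interpolation=cv2.INTER_CUBIC)[:,:,::-1])
E
```

```text
t 13.4 tcp [ 516.7 -324.6  302.1] F [ 0.  -0.9  9.8] w 0.2 yaw_y 90.01 zax [ 0. -0. -1.]
cup lo [ 482.3 -353.7  299.3] hi [ 548.1 -284.9  318.3] mid [ 515.2 -319.3  308.8] off from tcp [-1.5  5.3]
side hook_tip 0.7 152.4 285.8 [ 568.6 -529.4   38.4] [ 511.7 -266.6  210. ]
side hook_tip 0.17 174.6 285.0 [ 549.9 -424.7    1.9] [ 488.  -143.3  210. ]
side hook_seat 0.72 154.8 286.7 [ 512.5 -284.7  189. ] [ 511.6 -280.2  192. ]
side hook_seat 0.72 279.1 216.1 [640.8 131.5  -0. ] [564.4 272.  192. ]
side bail_a 0.91 276.5 217.0 [643.4 118.   -4.9] [595.3 207.8 116. ]
side bail_a 0.89 201.7 391.3 [ 133.4 -341.7   -1.8] [ 152.8 -193.9  116. ]
top hook_tip 0.76 188.4 366.2 [ 568.  -311.1   -2.7] [ 520.5 -269.6  210. ]
top hook_seat 0.82 185.8 374.9 [ 575.1 -338.4    3. ] [ 531.8 -297.6  192. ]
top bail_a 0.8 175.0 199.3 [585.6 208.  118.9] [586.4 208.6 116. ]
top bail_a 0.67 323.3 375.6 [ 143.9 -318.4   24.4] [ 152.2 -299.6  116. ]
```

View pics/s2.png

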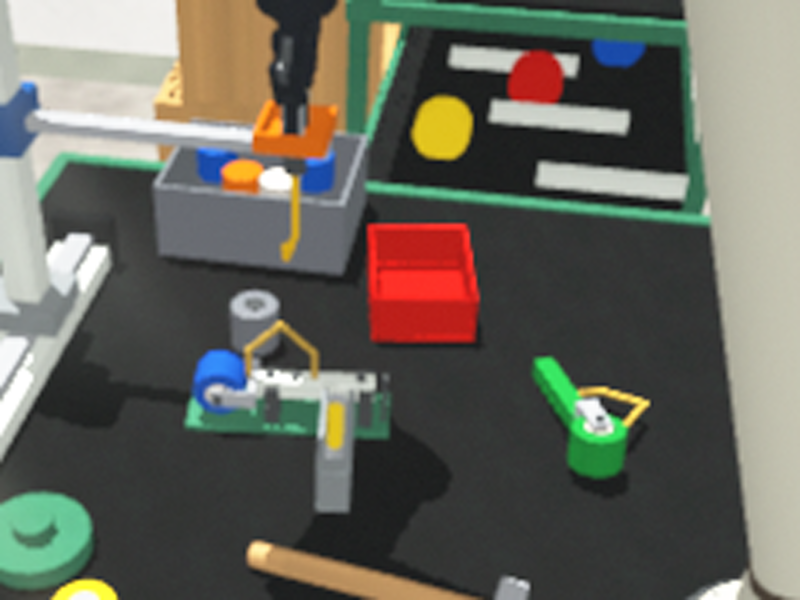

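The hook hangs under the cup at (292,245) in the crop. It is beyond the blue unit and in line with its bail peak at (280,322). I'll back off a little more in -y, then pull down.

Call:
jog_arm:
  commands: "0 -0.015 0 0 0 0; 0 -0.01 0.02 0 0 0; 0 0 0.04 0 0 0; 0 0 0.05 0 0 0; 0 0 0.05 0 0 0; 0 0 0.05 0 0 0; 0 0 0.05 0 0 0; 0 0 0.05 0 0 0; 0 0 0.04 0 0 0; 0 0 0.03 0 0 0; 0 0 0 0 0 0"

```text
time_s: 15.22
tcp_pos: [517.5, -332.0, 187.0]
ee_rot: [0.005, -0.001, 1.0, -0.003]
ft_force: [-1.9, 0.2, 13.7]
width: 0.199
grasp_force: 6.5
```

```bash
python3 look.py
```

```text
t 15.22 tcp [ 517.5 -332.   187. ] F [-1.9  0.2 13.7] w 0.2 yaw_y 90.06 zax [ 0. -0. -1.]
cup lo [ 483.  -361.1  184.2] hi [ 548.8 -292.9  203.1] mid [ 515.9 -327.   193.6] off from tcp [-1.6  5. ]
```

Call:
jog_arm:
  commands: "0 0 0.012 0 0 0; 0 0 0 0 0 0"

```text
time_s: 15.52
tcp_pos: [517.9, -332.1, 184.1]
ee_rot: [0.005, -0.001, 1.0, -0.003]
ft_force: [-0.7, 0.9, 12.9]
width: 0.2
grasp_force: 6.5
```

```bash
python3 - <<'E'
from look import *
c,s=cup()
t=env.capture("top"); sd=env.capture("side")
for p,n in((sd,"side"),(t,"top"),(c,"wrist")):
    for q,h in(("hook_tip",90),("hook_seat",72),("bail_a",116)):
        for d in env.spot_point(q,p)[:2]:
            r,k=d["centre"]; print(n,q,round(d["confidence"],2),r,k, wristpt(c,s,r,k) if n=="wrist" else (world(p,r,k),onplane(p,r,k,h)))
a=cv2.resize(sd["pixels"][125:215,235:325],(400,400),interpolation=cv2.INTER_CUBIC);b=cv2.resize(c["pixels"],(400,400))
cv2.imwrite("pics/s3.png",np.hstack([a,b])[:,:,::-1])
E
```

```text
t 15.53 tcp [ 517.9 -332.1  184.1] F [-0.7  0.9 12.9] w 0.2 yaw_y 90.08 zax [ 0. -0. -1.]
cup lo [ 483.4 -361.1  181.6] hi [ 549.1 -293.1  200.2] mid [ 516.2 -327.1  190.9] off from tcp [-1.6  5. ]
side hook_tip 0.76 181.2 284.1 (array([ 545.1, -385.6,   -1.6]), array([ 518.5, -266.1,   90. ]))
side hook_seat 0.56 181.6 285.6 (array([ 514.6, -273. ,   83.8]), array([ 517.9, -288.3,   72. ]))
side bail_a 0.88 198.4 392.7 (array([ 128.6, -360.8,   -0.7]), array([ 148.5, -211.7,  116. ]))
side bail_a 0.78 279.5 217.4 (array([590.6, 217.4, 116.7]), array([590.9, 216.9, 116. ]))
top hook_tip 0.78 193.5 359.1 (array([ 550.2, -286.5,    2.6]), array([ 531.7, -270.9,   90. ]))
top hook_seat 0.91 198.7 369.8 (array([ 518.6, -305.8,   74.1]), array([ 519. , -306.3,   72. ]))
top bail_a 0.92 176.1 198.6 (array([582.9, 210.5, 116.3]), array([583. , 210.6, 116. ]))
top bail_a 0.62 199.5 353.6 (array([ 420.1, -175.8,  564.9]), array([ 508.3, -249.5,  116. ]))
wrist hook_tip 0.98 213.7 361.3 [ 484.9 -299.2  198.9]
wrist hook_seat 0.62 205.5 314.6 [ 483.5 -316.2  193.5]
wrist bail_a 0.64 223.8 406.4 [ 517.9 -252.3  122.1]
```

View pics/s3.png

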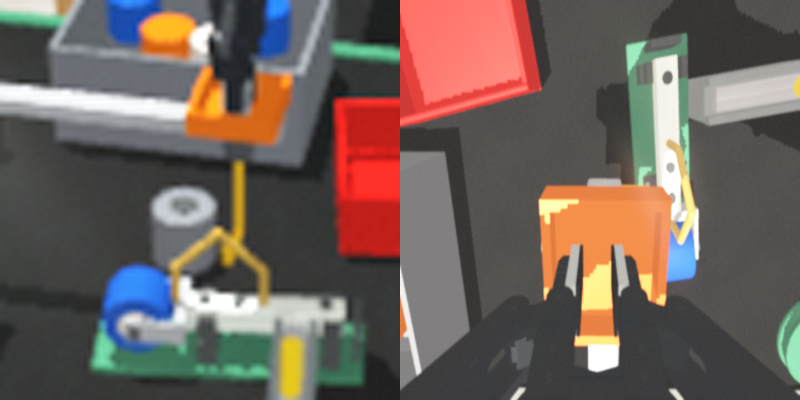

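The hook's tip shows through the bail opening just under the peak, at about (230,255) in the left crop. Now sideways through it.

Call:
jog_arm:
  commands: "0 0.01 0 0 0 0; 0 0.02 0 0 0 0; 0 0.025 0 0 0 0; 0 0.03 0 0 0 0; 0 0.03 0 0 0 0; 0 0.03 0 0 0 0; 0 0.02 0 0 0 0; 0 0.015 0 0 0 0; 0 0 0 0 0 0"

```text
time_s: 17.25
tcp_pos: [518.2, -277.6, 184.3]
ee_rot: [0.006, -0.001, 1.0, -0.003]
ft_force: [-1.5, 0.3, 13.9]
width: 0.202
grasp_force: 6.8
```

```bash
python3 - <<'E'
from look import *
c,s=cup()
sd=env.capture("side")
for p,n in((sd,"side"),(c,"wrist")):
    for q,h in(("hook_tip",90),("hook_seat",72),("bail_a",116)):
        for d in env.spot_point(q,p)[:2]:
            r,k=d["centre"]; print(n,q,round(d["confidence"],2),r,k, wristpt(c,s,r,k) if n=="wrist" else (world(p,r,k),onplane(p,r,k,h)))
a=cv2.resize(sd["pixels"][125:215,235:325],(400,400),interpolation=cv2.INTER_CUBIC);b=cv2.resize(c["pixels"],(400,400))
cv2.imwrite("pics/s4.png",np.hstack([a,b])[:,:,::-1])
E
```

```text
t 17.25 tcp [ 518.2 -277.6  184.3] F [-1.5  0.3 13.9] w 0.2 yaw_y 90.1 zax [ 0. -0. -1.]
cup lo [ 483.7 -306.5  181.1] hi [ 549.4 -237.8  200.4] mid [ 516.6 -272.1  190.7] off from tcp [-1.6  5.4]
side hook_tip 0.69 190.2 284.3 (array([ 512.3, -239.9,   70.7]), array([ 506.9, -216. ,   90. ]))
side hook_seat 0.87 190.1 281.9 (array([ 515.4, -216.2,   88.9]), array([ 520.3, -237.2,   72. ]))
side bail_a 0.94 176.1 283.7 (array([ 553.5, -416.8,   -0.4]), array([ 518.5, -260.8,  116. ]))
side bail_a 0.83 279.2 215.7 (array([640.7, 134.1,   2.8]), array([595.6, 216.9, 116. ]))
wrist hook_tip 0.75 210.1 357.1 [ 484.1 -246.2  198.3]
wrist hook_tip 0.74 272.6 288.9 [ 518.2 -271.   184.3]
wrist hook_seat 0.72 201.0 313.6 [ 484.  -261.5  187.3]
```

View pics/s4.png

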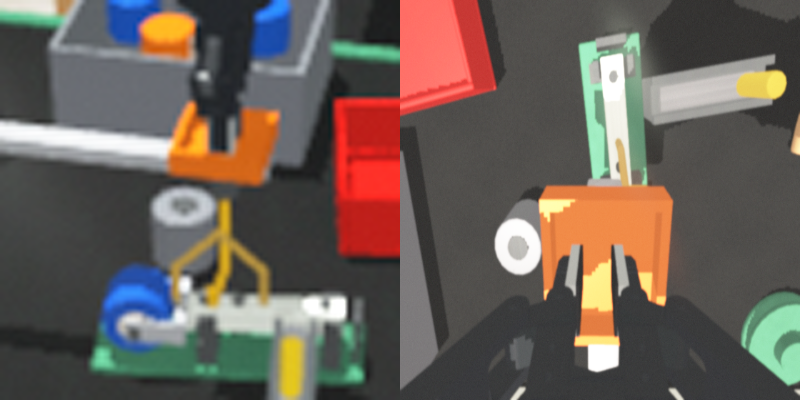

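The hook is now through the bail. The shank shows behind the peak at (222,215) and the foot and tip in front at (215,290), with no contact force. I'll ease up slowly.

Call:
jog_arm:
  commands: "0 0 -0.01 0 0 0; 0 0 -0.02 0 0 0; 0 0 -0.02 0 0 0; 0 0 -0.02 0 0 0; 0 0 -0.02 0 0 0; 0 0 -0.02 0 0 0; 0 0 -0.01 0 0 0; 0 0 -0.007 0 0 0; 0 0 -0.007 0 0 0; 0 0 -0.007 0 0 0; 0 0 -0.007 0 0 0; 0 0 -0.007 0 0 0"

```text
time_s: 19.15
tcp_pos: [517.6, -277.5, 229.2]
ee_rot: [0.005, -0.0, 1.0, -0.003]
ft_force: [1.7, -2.0, 6.0]
width: 0.202
grasp_force: 3.5
```

Call:
jog_arm:
  commands: "0 0 -0.007 0 0 0; 0 0 -0.007 0 0 0; 0 0 -0.007 0 0 0; 0 0 -0.007 0 0 0; 0 0 0 0 0 0"

```text
time_s: 19.77
tcp_pos: [517.5, -277.6, 237.7]
ee_rot: [0.005, -0.0, 1.0, -0.003]
ft_force: [1.8, -1.1, 6.8]
width: 0.202
grasp_force: 3.7
```

```bash
python3 - <<'E'
from look import *
c,s=cup()
sd=env.capture("side")
for q,h in(("hook_tip",90),("hook_seat",120),("bail_a",122)):
        for d in env.spot_point(q,sd)[:2]:
            r,k=d["centre"]; print(q,round(d["confidence"],2),r,k,world(sd,r,k),onplane(sd,r,k,h))
show()
E
```

```text
t 19.77 tcp [ 517.5 -277.6  237.7] F [ 1.8 -1.1  6.8] w 0.2 yaw_y 90.03 zax [ 0. -0. -1.]
cup lo [ 483.  -306.4  234.5] hi [ 548.8 -237.8  253.7] mid [ 515.9 -272.1  244.1] off from tcp [-1.6  5.5]
hook_tip 0.82 177.7 278.9 [ 532.4 -246.4  117.4] [ 541.1 -282.8   90. ]
hook_tip 0.56 255.8 314.7 [365.4   0.5  23.1] [359.1  60.7  90. ]
hook_seat 0.6 176.4 280.6 [ 526.9 -249.2  121.8] [ 527.4 -251.6  120. ]
hook_seat 0.51 171.8 285.6 [ 513.5 -269.3  129.1] [ 516.2 -281.7  120. ]
bail_a 0.92 172.1 284.5 [ 556.4 -445.3   -1.2] [ 519.  -276.5  122. ]
bail_a 0.82 198.5 394.0 [ 123.8 -361.5   -1. ] [ 145.5 -204.3  122. ]
t 20.02 tcp [ 517.5 -277.5  237.6] F [ 1.1 -0.8  8.1] w 0.2 yaw_y 90.03 zax [ 0. -0. -1.]
```

Load has transferred: the press force dropped from about 13 to 7 N. Continuing up slowly.

Call:
jog_arm:
  commands: "0 0 -0.007 0 0 0; 0 0 -0.008 0 0 0; 0 0 -0.008 0 0 0; 0 0 -0.008 0 0 0; 0 0 -0.008 0 0 0; 0 0 -0.008 0 0 0; 0 0 -0.008 0 0 0; 0 0 -0.008 0 0 0; 0 0 -0.008 0 0 0; 0 0 -0.008 0 0 0; 0 0 -0.008 0 0 0; 0 0 -0.008 0 0 0"

```text
time_s: 21.52
tcp_pos: [517.1, -277.5, 265.8]
ee_rot: [0.005, -0.0, 1.0, -0.003]
ft_force: [1.4, -0.8, 6.2]
width: 0.198
grasp_force: 3.0
```

Call:
jog_arm:
  commands: "0 0 -0.008 0 0 0; 0 0 -0.008 0 0 0; 0 0 -0.008 0 0 0; 0 0 -0.008 0 0 0; 0 0 -0.008 0 0 0; 0 0 -0.008 0 0 0; 0 0 -0.008 0 0 0; 0 0 -0.008 0 0 0; 0 0 -0.008 0 0 0; 0 0 -0.008 0 0 0; 0 0 -0.008 0 0 0; 0 0 -0.008 0 0 0"

```text
time_s: 23.02
tcp_pos: [516.7, -277.4, 294.3]
ee_rot: [0.004, -0.0, 1.0, -0.002]
ft_force: [1.1, -2.0, 5.5]
width: 0.202
grasp_force: 2.7
```

```bash
python3 look.py
```

```text
t 23.02 tcp [ 516.7 -277.4  294.3] F [ 1.1 -2.   5.5] w 0.2 yaw_y 90.0 zax [ 0. -0. -1.]
cup lo [ 482.3 -306.3  291.1] hi [ 548.  -237.7  310.4] mid [ 515.1 -272.   300.8] off from tcp [-1.5  5.4]
```

Call:
jog_arm:
  commands: "0 0 -0.007 0 0 0; 0 0 -0.007 0 0 0; 0 0 -0.007 0 0 0; 0 0 -0.007 0 0 0; 0 0 -0.006 0 0 0; 0 0 -0.005 0 0 0; 0 0 -0.004 0 0 0; 0 0 -0.004 0 0 0; 0 0 -0.003 0 0 0; 0 0 -0.003 0 0 0; 0 0 -0.003 0 0 0; 0 0 -0.003 0 0 0"

```text
time_s: 24.58
tcp_pos: [516.3, -277.2, 311.6]
ee_rot: [0.004, 0.0, 1.0, -0.002]
ft_force: [1.6, -1.3, 4.9]
width: 0.199
grasp_force: 2.5
```

Call:
jog_arm:
  commands: "0 0 -0.003 0 0 0; 0 0 -0.003 0 0 0; 0 0 -0.003 0 0 0; 0 0 -0.003 0 0 0; 0 0 -0.003 0 0 0; 0 0 -0.003 0 0 0; 0 0 -0.003 0 0 0; 0 0 0 0 0 0"

```text
time_s: 25.58
tcp_pos: [514.5, -275.9, 314.0]
ee_rot: [0.0, 0.0, 1.0, -0.0]
ft_force: [-0.1, -1.4, 6.0]
width: 0.201
grasp_force: 2.8
```

```bash
python3 look.py
```

```text
t 25.57 tcp [ 514.5 -275.9  314. ] F [-0.1 -1.4  6. ] w 0.2 yaw_y 89.99 zax [ 0. -0. -1.]
cup lo [ 480.2 -304.8  311.2] hi [ 545.9 -236.2  330.2] mid [ 513.  -270.5  320.7] off from tcp [-1.5  5.4]
```

Call:
jog_arm:
  commands: "0 0 -0.003 0 0 0; 0 0 -0.003 0 0 0; 0 0 -0.003 0 0 0; 0 0 -0.003 0 0 0; 0 0 0 0 0 0; 0 0 0 0 0 0"

```text
time_s: 26.38
tcp_pos: [514.2, -275.6, 316.8]
ee_rot: [-0.001, 0.0, 1.0, 0.0]
ft_force: [0.2, -0.2, -0.3]
width: 0.2
grasp_force: 0.0
```

```bash
python3 look.py
```

```text
t 26.38 tcp [ 514.2 -275.6  316.8] F [ 0.2 -0.2 -0.3] w 0.2 yaw_y 89.98 zax [-0.  0. -1.]
cup lo [ 480.  -304.6  311.9] hi [ 545.7 -236.   331.4] mid [ 512.9 -270.3  321.7] off from tcp [-1.3  5.2]
```

Call:
jog_arm:
  commands: "0 0 -0.01 0 0 0; 0 0 -0.03 0 0 0; 0 0 -0.08 0 0 0; 0 0 -0.12 0 0 0; 0 0 -0.1 0 0 0; 0.1 0 0 0 0 0; 0.15 0 0 0 0 0; 0.15 0 0 0 0 0; 0 0 0 0 0 0; 0 0 0 0 0 0; 0 0 0 0 0 0; 0 0 0 0 0 0"

```text
time_s: 27.92
tcp_pos: [395.3, -275.8, 418.9]
ee_rot: [-0.001, -0.0, 1.0, 0.0]
ft_force: [0.7, -0.8, -0.2]
width: 0.199
grasp_force: 0.0
```

Call:
jog_arm:
  commands: "0 0 0 0 0 0; 0 0 0 0 0 0; 0 0 0 0 0 0; 0 0 0 0 0 0; 0 0 0 0 0 0; 0 0 0 0 0 0; 0 0 0 0 0 0; 0 0 0 0 0 0; 0 0 0 0 0 0; 0 0 0 0 0 0; 0 0 0 0 0 0; 0 0 0 0 0 0"

```text
time_s: 29.42
tcp_pos: [394.5, -275.8, 419.4]
ee_rot: [-0.0, 0.0, 1.0, 0.0]
ft_force: [-0.1, 0.0, -0.9]
width: 0.198
grasp_force: 0.0
```

```bash
python3 - <<'E'
from h import *
show()
g=[env.capture("side") for _ in range(8)]
def blue(c):
    hsv=cv2.cvtColor(c["pixels"],cv2.COLOR_RGB2HSV)
    m=(hsv[...,0]>100)&(hsv[...,0]<130)&(hsv[...,1]>130); m[:140]=0;m[210:]=0;m[:,:235]=0;m[:,325:]=0
    r,k=np.nonzero(m); return r.mean().round(2),k.mean().round(2),m.sum()
print([blue(c) for c in g])
d=cv2.absdiff(g[0]["pixels"],g[-1]["pixels"]).max(2); print("diff px",(d>25).sum())
cv2.imwrite("pics/end.png",cv2.resize(g[-1]["pixels"][80:260,200:440],(800,600),interpolation=cv2.INTER_CUBIC)[:,:,::-1])
E
```

```text
t 29.43 tcp [ 394.5 -275.8  419.4] F [-0.1  0.  -0.9] w 0.2 yaw_y 89.98 zax [-0.  0. -1.]
[(np.float64(171.49), np.float64(264.32), np.int64(197)), (np.float64(171.49), np.float64(264.32), np.int64(197)), (np.float64(171.49), np.float64(264.32), np.int64(197)), (np.float64(171.49), np.float64(264.32), np.int64(197)), (np.float64(171.49), np.float64(264.32), np.int64(197)), (np.float64(171.49), np.float64(264.32), np.int64(197)), (np.float64(171.49), np.float64(264.32), np.int64(197)), (np.float64(171.53), np.float64(264.29), np.int64(198))]
diff px 0
```

View pics/end.png

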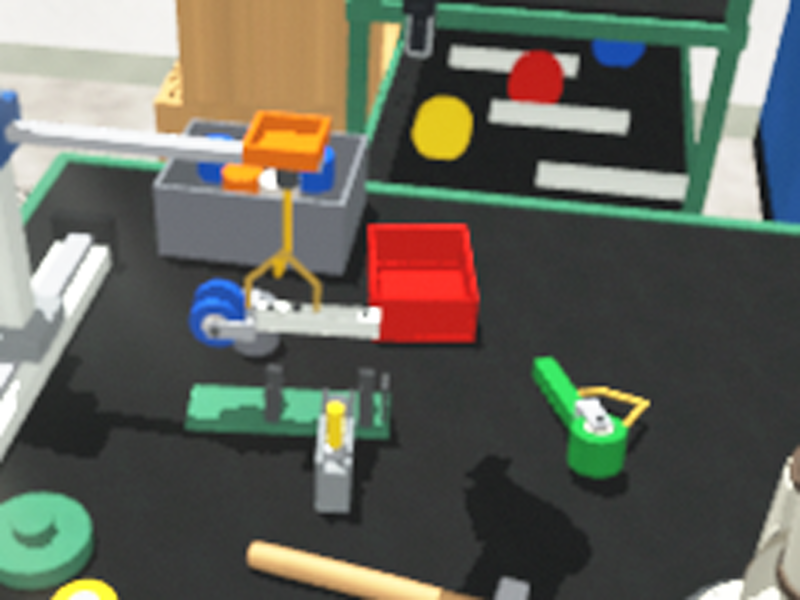

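The unit hangs level and still from the hook at (285,265), clear of its empty stand, and the lock bar is open. One check of the cup height, then I'll hand in.

```bash
python3 - <<'E'
from h import *
c=env.capture("side"); ok=False
for c in (c,env.capture("top")):
    for d in env.spot_point("cup",c)[:3]:
        r,k=d["centre"]; p=world(c,r,k); print(d["confidence"],p); ok|=abs(p[2]-315)<4 and abs(p[0]-513)<15
print(ok)
if ok: print(env.finish_job())
E
```

```text
0.91 [ 505.2 -285.   314.5]
0.4 [ 608.1 -270.8  308.6]
0.32 [ 400.7 -497.2    3.2]
True
the job is handed in; nothing more can be done
None
```

The job is handed in: the blue unit's lock bar is fully open and the unit hangs still from the hook, which is back at the top of its travel. The red unit, its lock bar and the loose things were never touched.

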